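# Find the milling tube whose ball is loose

## Task

Each of the three sealed milling tubes in the cradle holds a steel ball packed tight in sample, but one was closed without its sample, so its ball is loose and rattles from end to end. Lift the tubes out and shake or rock them to and fro, end to end, to find that one, laying each silent tube back in a notch of the cradle, fully down, and leaving the other things on the bench where they are. Finish while holding the rattling tube still and level in the gripper over the middle of the lime-green dish, about a hand's breadth above it, where a colleague will open it: do not put it down or let go.

Things in the scene. Friction and masses are not known exactly. Their poses are not given: they have to be found in the camera images.
- tube_left: one of three sealed opaque tubes alike outside, lying level in the left notch at the start: white cylinder 50 mm across, 150 mm long, its -x end (24 mm) a ribbed black screw cap that stays on. x along it, z up; origin 25 mm below the middle of its axis. Inside 43 mm wide, 126 mm long, from x = -55 to 71 mm. All weigh 0.36 to 0.43 kg full, so weight does not tell
- tube_middle: one of three sealed opaque tubes alike outside, lying level in the middle notch at the start: white cylinder 50 mm across, 150 mm long, its -x end (24 mm) a ribbed black screw cap that stays on. x along it, z up; origin 25 mm below the middle of its axis. Inside 43 mm wide, 126 mm long, from x = -55 to 71 mm. All weigh 0.36 to 0.43 kg full, so weight does not tell
- tube_right: one of three sealed opaque tubes alike outside, lying level in the right notch at the start: white cylinder 50 mm across, 150 mm long, its -x end (24 mm) a ribbed black screw cap that stays on. x along it, z up; origin 25 mm below the middle of its axis. Inside 43 mm wide, 126 mm long, from x = -55 to 71 mm. All weigh 0.36 to 0.43 kg full, so weight does not tell
- tube_cradle: fixed cradle, 118 x 290 mm: grey base plate (top 10 mm above the bench) with two aluminium combs 8 mm thick across x = +46 and -46 mm, each with three open-topped notches 56 mm wide, 100 mm apart along y; notch floors 30 mm, comb tops 52 mm above the bench. Origin on the bench under the middle; a tube lies along x in a pair of notches and may be gripped between the combs
- notch_left (a point): left notch pair of the cradle (y = +100 mm in its frame): middle of the notch floor, 30 mm above the bench, where the origin of a seated tube lies
- notch_middle (a point): middle notch pair of the cradle (y = 0 mm in its frame): middle of the notch floor, 30 mm above the bench, where the origin of a seated tube lies
- notch_right (a point): right notch pair of the cradle (y = -100 mm in its frame): middle of the notch floor, 30 mm above the bench, where the origin of a seated tube lies
- dish: fixed shallow lime-green plastic lid used as a dish, 78 x 112 mm, 19 mm high; origin at the centre of its underside, y along its length. The loose ball it is to catch is steel, 40 mm across, 263 g: in its tube it rolls 86 mm from end to end at a tilt of a few degrees, with a knock, and shifts the held moment by 0.2 N m
- dish_centre (a point): centre of the dish, at the height of its rim, 19 mm above the bench
- tally_counter: bystander: small hand tally counter, 62 x 72 x 25 mm, origin at its underside
- marker_pen: bystander: marker pen lying flat, 17 x 135 x 16 mm, y along it, origin at the underside of its middle
- timer: bystander: square bench timer with a dial, 40 x 64 x 64 mm, origin at its underside
- specimen_cup_a: bystander: screw-lid specimen cup with orange lid, 60 mm across, 64 mm tall, origin at the centre of its underside
- specimen_cup_b: bystander: a second such specimen cup, farther back

How it is judged:
By the outcome, as a careful person would: the job done as asked, in the order asked, and still so for the second after the job is handed in, while the arm keeps its last pose, push and grip.
It also fails if it takes over 64 s, if anything falls off the work surface, if the arm or the gripper's body presses on something with over 40 N, if the wrist force passes 120 N, or if a joint passes its speed limit or range.

## Robot

A 6-joint arm with a two-finger parallel gripper is mounted at the origin on a cart in front of the work surface, level with it; the furniture and walls round the work are solid. World frame = base frame: x ahead of the robot, y to its left, z up, the work surface at z = 0. Lengths are in mm, angles in rad, forces in N, time in s.
With the tool pointing down it reaches from about 250 to 775 mm from the base axis. Payload 4 kg.
Tool frame: the origin (TCP) lies on the mounting face of the last link; the fingertips stand r.tip_reach ahead of it and the grasp point (between the pads) lies 155 mm ahead of it (r.tip_reach is the distance from the TCP to the fingertips, in mm); z points along the fingers, y is the direction in which the jaws open and shut (so a half turn about z gives the same grasp; the last joint's range is limited). The gripper opens to 85 mm and grips with 20 to 120 N. Pads are 22 mm wide; open, the fingers measure 114 mm over their backs; the gripper's body (76 mm by 85 mm) begins 54 mm behind the grasp point. The pads swing forward as they close: fully open they stand 13 mm farther back than shut.
Start: joints at [-1.439, 0.087, 1.371, -0, 1.684, -0.103], TCP at [127.95, -534.91, 404.741] pointing down, gripper open.
Joint ranges: [-3.1, 3.1], [-0.76, 2.03], [0.27, 2.55], [-1.08, 4.22], [0.17, 2.65], [-2.57, 2.57]. Speed limits (rad/s): [2.79, 2.79, 3.14, 3.14, 3.14, 3.14].

## Interface

Orientations are given as a unit quaternion [w, x, y, z].
In Python, from rig import observe, optics, r gives the robot as it stands.
- The arm moves only by the tool send_rows, never from a script. Its argument "series" is a list of rows, each an object with "translation": the shift along the tool's x, y, z in mm, a list of three; "rot": the turn, a rotation vector about the tool's x, y, z in rad, a list of three. A call has exactly 8 rows; each row is the pose to reach, as a shift and turn from the pose commanded when the call began, along the tool's axes at that moment; what a row does not reach only later rows make up. A row lasts 1/12 s, in which the tool goes at most 41.7 mm and 7.16 degrees, less where a joint would pass 70% of its speed; a pose out of reach is approached as far as the arm can. A call with a gripper value outside its range is refused whole. "fingers" is the opening, from 0 (shut) to 1 (fully open), set as the call begins (left out, the last holds). The fingers move at their own pace and stop on an object; "newtons" is the grip in N (left out, the last holds). Time passes only in rows, so rows that repeat a pose let the fingers close, or fill a call up. It gives the time, the measured TCP pose, the force and the opening at its end, in the units of the state.
- observe(): the state, without advancing time (a new reading comes with each control period).
- optics.capture(name): name is "scene" or "top" or "wrist"; returns a dict with "image" (384x512x3 uint8, red, green, blue), "z_map" (384x512 float32, mm along the optical axis (not along the pixel's ray), 0 where there is no reading), "intrinsics" (3x3 intrinsics, pixels), "R" (3x3) and "t" (3): a world point X has camera coordinates R X + t. Camera axes: x right, y down, z forward; pixel columns grow to the right and rows downward; lengths in mm; the calibration is good to about 2 mm. A picture is of the moment at which its call begins.
- r.sign_off(): hands the job in, once; it reports no verdict.
Trained networks look in the newest picture that a camera, given by its name, has taken for a name from the list of things; names that differ only in an ending like _2 or _b are one class to them, and where a whole thing is asked for, a point or a joint stands for the part that bears it (a point fixed in the world has none). Each returns a list of dicts, best first, with "conf" (0 to 1); they miss things now and then, are a little off and sometimes report something else, mostly with a low value. They report only what shows in the picture. A call takes as long as a camera call.
- optics.look_for(label, camera): "box" ([left, top, right, bottom] in pixels, round what is visible of it).
- optics.cut_out(label, camera): "mask" (384x512 bool, what is visible of it) and "box" ([left, top, right, bottom] in pixels, round what is visible of it).
- optics.tip_of(label, camera): "pixel" ([column, row] in pixels: a listed point, or the origin of a listed thing).
The state is a dict: "time": time; "joint_positions": joint angles; "joint_velocities": joint speeds; "effort": joint torques, N m; "tcp_pos": TCP position; "tcp_rot": TCP orientation; "force": force on the tool from outside, world axes, zero at the start; "wrist_torque": the same for the moment, N m; "opening": opening from 0.0 (shut) to 1.0 (fully open).
Only numpy, scipy, OpenCV 4.12 (cv2) and the standard library are available. Lean on these libraries where they do the work, as an engineer would, in place of code of your own. Each camera call takes 0.05 s, during which the arm holds its last target. There are 200 camera calls.

## Working session

There is one attempt and no reset: what is moved stays moved. The work goes in short steps, Python scripts to look and compute and a tool call to move; the robot and the scene stay as the last step left them, time stands still between calls to the robot, and variables do not carry over. Pictures are saved under pics/ and viewed, about 8 in all and at most 12, crops included, and the job is handed in when it is done.

Besides the shell and the picture viewer there is one more tool, called after "Request:" as name(argument=value, ...) on one line, values as JSON. send_rows: Moves the arm, as the interface text tells. Its arguments: {"type":"object","properties":{"series":{"type":"array","items":{"type":"object","properties":{"translation":{"type":"array","items":{"type":"number"}},"rot":{"type":"array","items":{"type":"number"}}}}},"fingers":{"type":"number"},"newtons":{"type":"number"}},"required":["series"]}

```bash
ls; mkdir -p pics; cat > h.py <<'E'
import numpy as np, cv2
from rig import observe, optics, r
from scipy.spatial.transform import Rotation as Ro
def cap(n,f=None):
    c=optics.capture(n)
    if f: cv2.imwrite('pics/'+f,c['image'][:,:,::-1])
    return c
def cloud(c,mask=None):
    z=c['z_map']; v,u=np.nonzero((z>0)&(mask if mask is not None else True))
    K=c['intrinsics']; d=z[v,u]
    P=np.stack([(u-K[0,2])/K[0,0]*d,(v-K[1,2])/K[1,1]*d,d],1)
    return (P-c['t'])@c['R']
def rot(s): q=s['tcp_rot']; return Ro.from_quat([q[1],q[2],q[3],q[0]])
E
python3 - <<'E'
from h import *
s=observe(); print(s, r.tip_reach); print(rot(s).as_matrix().round(3))
a=cap('top');b=cap('scene')
cv2.imwrite('pics/a.png',np.vstack([a['image'],b['image']])[:,:,::-1][:, :])
im=np.hstack([a['image'],b['image']])[:,:,::-1]; cv2.imwrite('pics/a.png',cv2.resize(im,(800,300)))
for n in ['tube_left','tube_cradle','dish','tally_counter','marker_pen','timer','specimen_cup_a']:
    for d in optics.cut_out(n,'top')[:4]:
        P=cloud(a,d['mask']); 
        if len(P): print(n,round(d['conf'],2),d['box'],np.median(P,0).round(0),np.percentile(P,2,axis=0).round(0),np.percentile(P,98,axis=0).round(0))
E
```

```text
pics
{'time': 0.0, 'joint_positions': array([-1.43911817e+00,  8.79673097e-02,  1.37233203e+00,  3.52315151e-06,
        1.68358501e+00, -1.03128802e-01]), 'joint_velocities': array([ 0.00069212,  0.00088918,  0.00021697, -0.00038937, -0.00137186,
       -0.00023293]), 'effort': array([ 3.56142646e-04, -3.51871133e+01, -3.13271284e+01, -3.55285902e-04,
        1.09427108e-02,  1.02041682e-05]), 'tcp_pos': array([ 127.92471266, -534.78922795,  403.4924876 ]), 'tcp_rot': array([-1.14575657e-03,  9.93115449e-01,  1.17134076e-01, -1.46056289e-05]), 'force': array([-0.02769228,  0.35792022,  0.1104427 ]), 'wrist_torque': array([-0.04450671, -0.00975555,  0.00156468]), 'opening': 0.9991517964172426} 173.4
[[ 0.973  0.233 -0.   ]
 [ 0.233 -0.973  0.002]
 [ 0.    -0.002 -1.   ]]
tube_left 0.57 [158.5, 202.8, 183.3, 261.9] [497. 403.  76.] [427. 383.  54.] [570. 432.  82.]
tube_cradle 0.89 [153.4, 207.1, 272.6, 253.7] [501. 278.  11.] [447. 166.   7.] [559. 440.  53.]
dish 0.56 [320.4, 211.4, 357.9, 259.4] [486. -15.   4.] [434. -60.  -0.] [540.  29.  15.]
tally_counter 0.86 [309.7, 185.5, 327.7, 203.4] [592.  33.  23.] [568.   8.  -1.] [615.  55.  27.]
marker_pen 0.53 [191.9, 268.1, 244.0, 278.0] [398. 299.  14.] [387. 238.   9.] [407. 357.  18.]
timer 0.71 [275.0, 142.0, 304.6, 160.5] [693. 104.  62.] [678.  76.  18.] [715. 133.  66.]
specimen_cup_a 0.79 [333.6, 107.2, 359.8, 134.3] [776. -37.  63.] [752. -69.  -1.] [822. -14.  67.]
specimen_cup_a 0.76 [315.8, 134.8, 335.0, 158.4] [707.  17.  64.] [682. -11.  14.] [737.  40.  68.]
```

View pics/a.png

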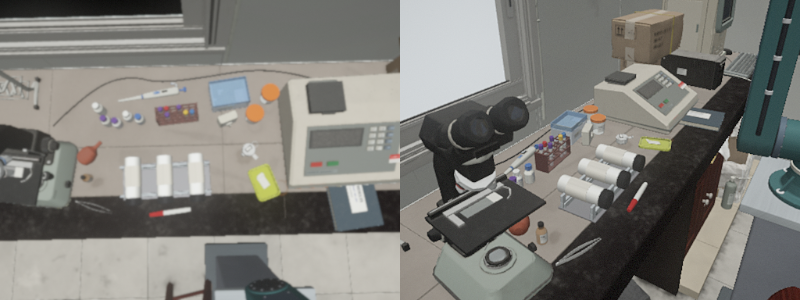

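```bash
python3 - <<'E'
from h import *
a=cap('top')
P=cloud(a)
m=(P[:,2]>58)&(P[:,0]>380)&(P[:,0]<620)&(P[:,1]>100)&(P[:,1]<480)
Q=P[m]
from scipy.ndimage import label
g=np.zeros((240,380),bool); ix=(Q[:,:2]-[380,100]).astype(int); g[ix[:,0],ix[:,1]]=1
g=cv2.dilate(g.astype(np.uint8),np.ones((5,5)))
l,n=label(g)
for k in range(1,n+1):
    S=Q[l[ix[:,0],ix[:,1]]==k]
    if len(S)<30: continue
    (c,sz,an)=cv2.minAreaRect(S[:,:2].astype(np.float32))
    T=S[S[:,2]>np.percentile(S[:,2],50)]
    vx=cv2.fitLine(T[:,:2].astype(np.float32),cv2.DIST_L2,0,.01,.01).ravel()
    print(len(S),c,sz,an,S[:,2].max(),'line',vx.round(3))
    # dark vs. white ends
m=(P[:,2]>42)&(P[:,2]<56)&(P[:,0]>400)&(P[:,0]<600)&(P[:,1]>100)&(P[:,1]<470)
print(cv2.minAreaRect(P[m][:,:2].astype(np.float32)))
# dish: green
hsv=cv2.cvtColor(a['image'],cv2.COLOR_RGB2HSV)
mk=cv2.inRange(hsv,(30,80,80),(75,255,255))>0
D=cloud(a,mk); D=D[(abs(D[:,0]-486)<120)&(abs(D[:,1]+15)<120)]
print('dish',len(D),np.median(D,0),D.min(0),D.max(0),cv2.minAreaRect(D[:,:2].astype(np.float32)))
im=a['image'][90:300,130:390][:,:,::-1]; cv2.imwrite('pics/b.png',cv2.resize(im,(780,630*600//630),interpolation=cv2.INTER_CUBIC))
E
```

```text
1267 (498.5027770996094, 407.5274963378906) (150.24827575683594, 50.153316497802734) 2.297543525695801 83.98524739382196 line [9.99000e-01 3.60000e-02 4.98669e+02 4.07967e+02]
1257 (502.088134765625, 308.3180236816406) (150.9501953125, 50.497840881347656) 2.596024990081787 84.74348802533675 line [9.99000e-01 3.30000e-02 5.01548e+02 3.08281e+02]
1256 (505.6621398925781, 208.57643127441406) (150.6933135986328, 51.248104095458984) 2.63411021232605 84.16699492393931 line [9.99000e-01 3.20000e-02 5.07161e+02 2.08916e+02]
((500.8837585449219, 307.9686584472656), (145.4982147216797, 288.9701843261719), 2.664071559906006)
dish 1084 [477.96782427 -17.2385078    3.55246032] [423.75438273 -64.82606154  -2.59771823] [548.15500562  34.97972489  13.9219131 ] ((485.1007080078125, -13.674732208251953), (115.6412124633789, 80.51940155029297), 19.53947639465332)
```

View pics/b.png

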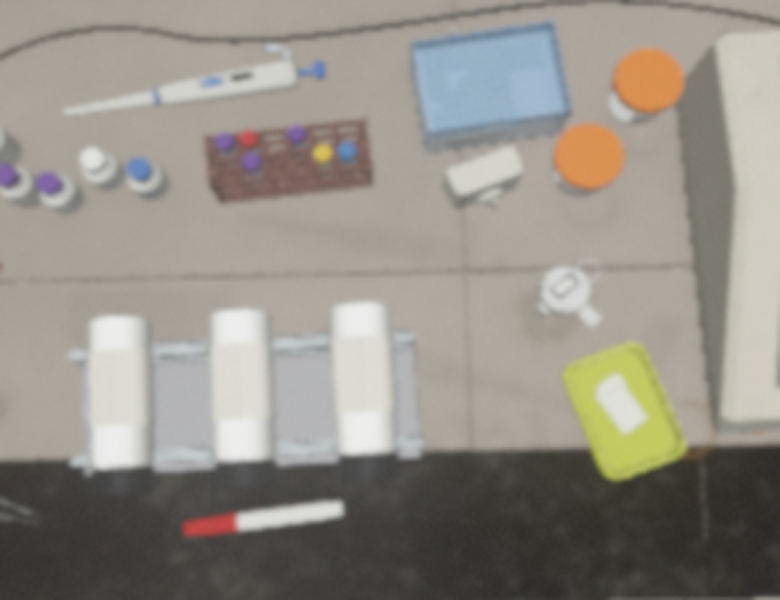

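The top view shows three tubes lying along x with their caps toward the robot, with the dish at the right of the cradle. I'll check the path heights and work out the first move.

```bash
cat >> h.py <<'E'
def rel(p,yaw,pitch=0.,s=None):
    """shift/turn in tool axes from measured pose to tool-down pose; yaw = world yaw of tool x, pitch about tool y"""
    s=s or observe(); R=rot(s)
    T=Ro.from_euler('z',yaw)*Ro.from_euler('x',np.pi)*Ro.from_euler('y',pitch)
    print('t',s['time'],'shift',(R.inv().apply(np.array(p)-s['tcp_pos'])).round(1),'rot',(R.inv()*T).as_rotvec().round(3))
E
python3 - <<'E'
from h import *
a=cap('top');b=cap('scene')
P=np.vstack([cloud(a),cloud(b)])
d=np.array([377,743])/833; w=P[:,:2]-[128,-535]
al=w@d; off=w@[d[1],-d[0]]
for lo in range(0,833,100):
    m=(al>lo)&(al<lo+100)&(abs(off)<90)&(P[:,2]<330); print(lo,m.sum(),P[m][:,2].max() if m.any() else None)
m=(abs(P[:,0]-485)<140)&(P[:,1]<-40)&(P[:,1]>-160)&(P[:,2]<400)
for y in range(-160,-40,20):
    q=m&(abs(P[:,1]-y)<10); print(y,P[q][:,2].max(),P[q&(P[:,2]>60)][:,0].min() if (q&(P[:,2]>60)).any() else None)
rel([510,208.7,330],.04)
E
```

```text
0 1100 -786.6295336791673
100 1216 -745.9341139846351
200 1418 22.90722383644254
300 2654 24.760754329163014
400 3662 5.146711289831341
500 7393 14.06282214719657
600 4435 21.7977075716919
700 3960 81.11273961260527
800 4471 84.24371519119333
-160 139.84432796180633 489.4775961005255
-140 139.00975142833755 487.4166288005461
-120 136.1010109327859 483.30390073635766
-100 135.2936532637248 485.8325390537438
-80 132.416760359034 491.1227065879884
-60 13.48134197787323 None
t 0.6 shift [ 544.6 -634.3   74.6] rot [ 0.    -0.     0.195]
```

Request:
send_rows(series=[{"translation":[540,-630,70],"rot":[0,0,0.195]},{"translation":[540,-630,70],"rot":[0,0,0.195]},{"translation":[540,-630,70],"rot":[0,0,0.195]},{"translation":[540,-630,70],"rot":[0,0,0.195]},{"translation":[540,-630,70],"rot":[0,0,0.195]},{"translation":[540,-630,70],"rot":[0,0,0.195]},{"translation":[540,-630,70],"rot":[0,0,0.195]},{"translation":[540,-630,70],"rot":[0,0,0.195]}], fingers=1, newtons=100)

```text
time: 1.27
tcp_pos: [279.7, -237.4, 376.8]
tcp_rot: [0.0, 1.0, 0.019, 0.001]
force: [1.3, -0.1, -0.5]
opening: 1.001
```

```bash
python3 -c "
from h import *
print(observe()['joint_positions'].round(2));rel([510,208.7,320],.04)"
```

```text
[-0.86 -0.33  1.8   0.    1.67  0.67]
t 1.2667 shift [ 247.4 -436.9   56.6] rot [ 0.001 -0.001 -0.001]
```

Request:
send_rows(series=[{"translation":[240,-430,50],"rot":[0,0,0]},{"translation":[240,-430,50],"rot":[0,0,0]},{"translation":[240,-430,50],"rot":[0,0,0]},{"translation":[240,-430,50],"rot":[0,0,0]},{"translation":[240,-430,50],"rot":[0,0,0]},{"translation":[240,-430,50],"rot":[0,0,0]},{"translation":[240,-430,50],"rot":[0,0,0]},{"translation":[240,-430,50],"rot":[0,0,0]}])

```text
time: 1.93
tcp_pos: [429.8, 58.7, 343.3]
tcp_rot: [0.0, 1.0, 0.02, 0.001]
force: [1.0, -1.0, 0.2]
opening: 1.0
```

```bash
python3 -c "
from h import *
print(observe()['joint_positions'].round(2));rel([510,208.7,300],.04)"
```

```text
[ 0.01 -0.16  1.73 -0.    1.57  1.54]
t 1.9333 shift [  86.2 -146.6   43.3] rot [ 0.    -0.002  0.001]
```

Request:
send_rows(series=[{"translation":[83,-142,42],"rot":[0,0,0]},{"translation":[83,-142,42],"rot":[0,0,0]},{"translation":[83,-142,42],"rot":[0,0,0]},{"translation":[83,-142,42],"rot":[0,0,0]},{"translation":[83,-142,42],"rot":[0,0,0]},{"translation":[83,-142,42],"rot":[0,0,0]},{"translation":[83,-142,42],"rot":[0,0,0]},{"translation":[83,-142,42],"rot":[0,0,0]}])

```text
time: 2.6
tcp_pos: [506.6, 200.7, 301.7]
tcp_rot: [0.0, 1.0, 0.019, 0.0]
force: [0.6, -0.4, -0.4]
opening: 1.003
```

```bash
python3 - <<'E'
from h import *
print(observe()['joint_positions'].round(2))
w=cap('wrist','w1.png')
P=cloud(w); 
Q=P[(P[:,2]>60)&(P[:,2]<95)&(abs(P[:,1]-208)<45)&(abs(P[:,0]-505)<110)]
print(len(Q),cv2.minAreaRect(Q[:,:2].astype(np.float32)),np.percentile(Q[:,2],[50,98]))
rel([510,208.7,207],.04)
E
```

```text
[ 0.27  0.12  1.54 -0.    1.48  1.81]
14221 ((507.98028564453125, 209.74656677246094), (150.23509216308594, 50.90223693847656), 1.991245150566101) [77.90725921 81.78114958]
t 2.65 shift [ 3.6 -8.1 95.1] rot [ 0.    -0.002 -0.002]
```

View pics/w1.png

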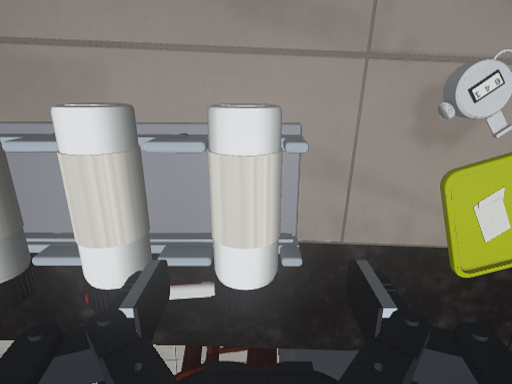

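Wrist view confirms the right tube under the open jaws (tube about columns 210–280, rows 105–285, cap towards the bottom); the comb gap is free. Descend and grip.

Request:
send_rows(series=[{"translation":[4,-9,25],"rot":[0,0,0]},{"translation":[4,-9,50],"rot":[0,0,0]},{"translation":[4,-9,75],"rot":[0,0,0]},{"translation":[4,-9,90],"rot":[0,0,0]},{"translation":[4,-9,95],"rot":[0,0,0]},{"translation":[4,-9,95],"rot":[0,0,0]},{"translation":[4,-9,95],"rot":[0,0,0]},{"translation":[4,-9,95],"rot":[0,0,0]}])

```text
time: 3.32
tcp_pos: [511.2, 210.5, 208.2]
tcp_rot: [-0.0, 1.0, 0.02, 0.002]
force: [-0.5, -0.1, 0.9]
opening: 0.998
```

Request:
send_rows(series=[{"translation":[0,0,0],"rot":[0,0,0]},{"translation":[0,0,0],"rot":[0,0,0]},{"translation":[0,0,0],"rot":[0,0,0]},{"translation":[0,0,0],"rot":[0,0,0]},{"translation":[0,0,0],"rot":[0,0,0]},{"translation":[0,0,0],"rot":[0,0,0]},{"translation":[0,0,0],"rot":[0,0,0]},{"translation":[0,0,0],"rot":[0,0,0]}], fingers=0, newtons=100)

```text
time: 3.98
tcp_pos: [511.0, 210.9, 207.4]
tcp_rot: [-0.0, 1.0, 0.02, 0.001]
force: [-0.2, -0.3, 5.7]
opening: 0.565
```

```bash
python3 - <<'E'
from h import *
s=observe(); print(s['opening'],s['tcp_pos'],s['force'].round(2),s['wrist_torque'].round(3)); rel([511,209,207],.037)
E
```

```text
0.5653865151597715 [510.9514069  210.94389654 207.42913788] [-0.22 -0.32  5.75] [-0.114  0.11   0.01 ]
t 3.9833 shift [-0.   1.9  0.4] rot [-0.    -0.003  0.003]
```

Request:
send_rows(series=[{"translation":[0,0,-8],"rot":[0,0,0]},{"translation":[0,0,-24],"rot":[0,0,0]},{"translation":[0,0,-48],"rot":[0,0,0]},{"translation":[0,0,-75],"rot":[0,0,0]},{"translation":[0,0,-98],"rot":[0,0,0]},{"translation":[0,0,-112],"rot":[0,0,0]},{"translation":[0,0,-118],"rot":[0,0,0]},{"translation":[0,0,-120],"rot":[0,0,0]}])

```text
time: 4.65
tcp_pos: [510.3, 210.8, 326.5]
tcp_rot: [-0.0, 1.0, 0.02, 0.0]
force: [0.0, 0.3, -3.8]
opening: 0.569
```

```bash
cat >> h.py <<'E'
def hold():
    """held load: force, moment about world y at TCP and corrected to the grasp point, averaged via repeated reads"""
    s=observe(); R=rot(s); F=s['force']; M=s['wrist_torque']
    g=R.apply([0,0,155e-3]); ty=R.apply([0,1,0])
    print('t',round(s['time'],2),'pos',s['tcp_pos'].round(1),'pitch axis z',R.as_matrix()[:,2].round(3),'op',round(s['opening'],3),'F',F.round(2),'M',M.round(3),'Mtool_y TCP',round(M@ty,3),'grasp',round((M-np.cross(g,F))@ty,3))
E
python3 -c "
from h import *
hold()"
```

```text
t 4.65 pos [510.3 210.8 326.5] pitch axis z [ 0.  0. -1.] op 0.569 F [ 0.04  0.32 -3.79] M [ 0.027  0.013 -0.01 ] Mtool_y TCP -0.012 grasp -0.02
```

Request:
send_rows(series=[{"translation":[0,0,0],"rot":[0,0.05,0]},{"translation":[0,0,0],"rot":[0,0.12,0]},{"translation":[0,0,0],"rot":[0,0.18,0]},{"translation":[0,0,0],"rot":[0,0.22,0]},{"translation":[0,0,0],"rot":[0,0.22,0]},{"translation":[0,0,0],"rot":[0,0.22,0]},{"translation":[0,0,0],"rot":[0,0.22,0]},{"translation":[0,0,0],"rot":[0,0.22,0]}])

```text
time: 5.32
tcp_pos: [510.4, 210.7, 325.1]
tcp_rot: [-0.002, 0.994, 0.02, 0.109]
force: [-0.2, -0.2, -3.1]
opening: 0.565
```

```bash
python3 -c "
from h import *
hold()"
```

```text
t 5.32 pos [510.4 210.7 325.1] pitch axis z [ 0.216  0.008 -0.976] op 0.565 F [-0.24 -0.21 -3.08] M [ 0.037  0.06  -0.004] Mtool_y TCP -0.059 grasp 0.082
```

Request:
send_rows(series=[{"translation":[0,0,0],"rot":[0,-0.1,0]},{"translation":[0,0,0],"rot":[0,-0.22,0]},{"translation":[0,0,0],"rot":[0,-0.34,0]},{"translation":[0,0,0],"rot":[0,-0.44,0]},{"translation":[0,0,0],"rot":[0,-0.44,0]},{"translation":[0,0,0],"rot":[0,-0.44,0]},{"translation":[0,0,0],"rot":[0,-0.44,0]},{"translation":[0,0,0],"rot":[0,-0.44,0]}])

```text
time: 5.98
tcp_pos: [510.2, 210.8, 326.2]
tcp_rot: [0.002, 0.994, 0.02, -0.109]
force: [0.3, 0.5, -4.3]
opening: 0.569
```

```bash
python3 -c "
from h import *
hold()"
```

```text
t 5.98 pos [510.2 210.8 326.2] pitch axis z [-0.216 -0.009 -0.976] op 0.569 F [ 0.32  0.48 -4.33] M [ 0.003 -0.155 -0.079] Mtool_y TCP 0.155 grasp -0.041
```

Request:
send_rows(series=[{"translation":[0,0,0],"rot":[0,0.08,0]},{"translation":[0,0,0],"rot":[0,0.15,0]},{"translation":[0,0,0],"rot":[0,0.2,0]},{"translation":[0,0,0],"rot":[0,0.22,0]},{"translation":[0,0,0],"rot":[0,0.22,0]},{"translation":[0,0,0],"rot":[0,0.22,0]},{"translation":[0,0,0],"rot":[0,0.22,0]},{"translation":[0,0,0],"rot":[0,0.22,0]}])

```text
time: 6.65
tcp_pos: [510.5, 210.8, 325.8]
tcp_rot: [0.0, 1.0, 0.02, -0.0]
force: [0.2, 1.0, -3.1]
opening: 0.566
```

```bash
python3 -c "
from h import *
hold(); w=cap('wrist','w2.png'); rel([511,210.9,209],.04)"
```

```text
t 6.65 pos [510.5 210.8 325.8] pitch axis z [-0.001 -0.    -1.   ] op 0.566 F [ 0.25  0.99 -3.1 ] M [0.022 0.075 0.039] Mtool_y TCP -0.074 grasp -0.119
t 6.7 shift [  0.6  -0.2 116.8] rot [ 0.     0.001 -0.   ]
```

View pics/w2.png

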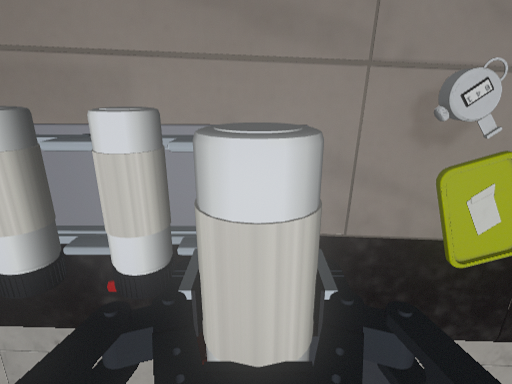

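Single readings are noisy; I'll rock again and average several readings.

Request:
send_rows(series=[{"translation":[0,0,0],"rot":[0,0.06,0]},{"translation":[0,0,0],"rot":[0,0.14,0]},{"translation":[0,0,0],"rot":[0,0.22,0]},{"translation":[0,0,0],"rot":[0,0.27,0]},{"translation":[0,0,0],"rot":[0,0.3,0]},{"translation":[0,0,0],"rot":[0,0.3,0]},{"translation":[0,0,0],"rot":[0,0.3,0]},{"translation":[0,0,0],"rot":[0,0.3,0]}])

```text
time: 7.37
tcp_pos: [510.5, 210.7, 325.8]
tcp_rot: [-0.003, 0.989, 0.02, 0.149]
force: [0.1, 0.3, -3.9]
opening: 0.569
```

```bash
cat >> h.py <<'E'
def avg(n=8):
    L=[]
    for i in range(n):
        optics.capture('wrist'); s=observe(); R=rot(s); ty=R.apply([0,1,0]); zx=R.as_matrix()[:,2]
        L.append([s['wrist_torque']@ty, s['force'][2], s['opening']])
    L=np.array(L); print('t',round(s['time'],2),'pos',s['tcp_pos'].round(1),'tilt',zx.round(3),'My',L[:,0].round(2),'mean',L.mean(0).round(3))
E
python3 -c "
from h import *
avg()"
```

```text
t 7.77 pos [510.5 210.7 326. ] tilt [ 0.295  0.012 -0.955] My [-0.12 -0.22 -0.17 -0.18 -0.22 -0.2  -0.21 -0.22] mean [-0.193 -3.88   0.567]
```

Request:
send_rows(series=[{"translation":[0,0,0],"rot":[0,-0.1,0]},{"translation":[0,0,0],"rot":[0,-0.2,0]},{"translation":[0,0,0],"rot":[0,-0.3,0]},{"translation":[0,0,0],"rot":[0,-0.4,0]},{"translation":[0,0,0],"rot":[0,-0.5,0]},{"translation":[0,0,0],"rot":[0,-0.57,0]},{"translation":[0,0,0],"rot":[0,-0.6,0]},{"translation":[0,0,0],"rot":[0,-0.6,0]}])

```text
time: 8.43
tcp_pos: [511.3, 210.7, 325.6]
tcp_rot: [0.003, 0.989, 0.019, -0.149]
force: [0.2, -0.6, -4.1]
opening: 0.569
```

```bash
python3 -c "
from h import *
avg()"
```

```text
t 8.83 pos [510.2 210.8 326.2] tilt [-0.295 -0.012 -0.956] My [0.26 2.68 0.18 0.2  0.21 0.18 0.23 0.24] mean [ 0.522 -4.486  0.566]
```

Both tilts match a fixed centre of mass (±0.18 expected if packed, about ±0.08 if loose), so the right tube is silent. I'll level it and lay it back.

Request:
send_rows(series=[{"translation":[0,0,0],"rot":[0,0.07,0]},{"translation":[0,0,0],"rot":[0,0.15,0]},{"translation":[0,0,0],"rot":[0,0.22,0]},{"translation":[0,0,0],"rot":[0,0.28,0]},{"translation":[0,0,0],"rot":[0,0.3,0]},{"translation":[0,0,0],"rot":[0,0.3,0]},{"translation":[0,0,0],"rot":[0,0.3,0]},{"translation":[0,0,0],"rot":[0,0.3,0]}])

```text
time: 9.5
tcp_pos: [510.4, 210.7, 325.8]
tcp_rot: [0.0, 1.0, 0.02, -0.001]
force: [1.2, 0.7, -3.4]
opening: 0.566
```

```bash
python3 -c "
from h import *
rel([511,210.9,208],.04)"
```

```text
t 9.5 shift [  0.8  -0.2 117.8] rot [ 0.     0.002 -0.   ]
```

Request:
send_rows(series=[{"translation":[0,0,20],"rot":[0,0,0]},{"translation":[0,0,48],"rot":[0,0,0]},{"translation":[0,0,76],"rot":[0,0,0]},{"translation":[0,0,96],"rot":[0,0,0]},{"translation":[0,0,108],"rot":[0,0,0]},{"translation":[0,0,114],"rot":[0,0,0]},{"translation":[0,0,118],"rot":[0,0,0]},{"translation":[0,0,119],"rot":[0,0,0]}])

```text
time: 10.17
tcp_pos: [511.0, 210.9, 207.9]
tcp_rot: [-0.0, 1.0, 0.02, 0.001]
force: [0.5, -0.1, -3.9]
opening: 0.57
```

Request:
send_rows(series=[{"translation":[0,0,0],"rot":[0,0,0]},{"translation":[0,0,0],"rot":[0,0,0]},{"translation":[0,0,0],"rot":[0,0,0]},{"translation":[0,0,0],"rot":[0,0,0]},{"translation":[0,0,0],"rot":[0,0,0]},{"translation":[0,0,0],"rot":[0,0,0]},{"translation":[0,0,0],"rot":[0,0,0]},{"translation":[0,0,0],"rot":[0,0,0]}], fingers=1)

```text
time: 10.83
tcp_pos: [510.4, 210.7, 207.0]
tcp_rot: [0.0, 1.0, 0.02, 0.0]
force: [0.3, -0.2, -0.0]
opening: 1.001
```

Request:
send_rows(series=[{"translation":[0,0,-20],"rot":[0,0,0]},{"translation":[0,0,-50],"rot":[0,0,0]},{"translation":[0,0,-85],"rot":[0,0,0]},{"translation":[0,-10,-95],"rot":[0,0,0]},{"translation":[-2,-40,-95],"rot":[0,0,0]},{"translation":[-3,-75,-95],"rot":[0,0,0]},{"translation":[-4,-98,-95],"rot":[0,0,0]},{"translation":[-4,-98,-95],"rot":[0,0,0]}])

```text
time: 11.5
tcp_pos: [501.6, 312.5, 301.6]
tcp_rot: [-0.001, 1.0, 0.022, -0.0]
force: [-0.2, -0.6, -0.0]
opening: 1.002
```

```bash
python3 - <<'E'
from h import *
w=cap('wrist','w3.png'); a=cap('top')
for n,c in(('w',w),('t',a)):
  P=cloud(c)
  for y in (208,308):
    Q=P[(P[:,2]>62)&(P[:,2]<95)&(abs(P[:,1]-y)<45)&(abs(P[:,0]-505)<110)]
    if len(Q)<100: continue
    print(n,y,len(Q),cv2.minAreaRect(Q[:,:2].astype(np.float32)),np.percentile(Q[:,2],[50,98]))
    for lo in (440,480,520,560): print(lo, np.percentile(Q[abs(Q[:,0]-lo)<12][:,2],95).round(1),end=' ')
    print()
rel([507.5,309,208],.038)
E
```

```text
w 208 12839 ((509.20123291015625, 212.3621826171875), (148.27626037597656, 49.183990478515625), 2.913095474243164) [78.13229955 81.90578324]
440 80.7 480 80.8 520 81.8 560 81.2 
w 308 14096 ((504.47137451171875, 309.7169189453125), (150.2288818359375, 50.0998649597168), 1.9847989082336426) [78.00534775 81.76415297]
440 80.9 480 81.1 520 81.7 560 80.9 
t 208 1215 ((505.5721435546875, 209.85569763183594), (149.79039001464844, 50.0285530090332), 1.6738790273666382) [77.10473457 82.36227004]
440 80.9 480 81.3 520 81.6 560 81.2 
t 308 400 ((501.6578063964844, 304.99066162109375), (48.49882888793945, 148.29087829589844), 89.67510986328125) [77.10290393 81.74435497]
440 80.8 480 81.1 Traceback (most recent call last):
  File "<stdin>", line 9, in <module>
    return _quantile_unchecked(
        a, q, axis, out, overwrite_input, method, keepdims, weights)
    return _ureduce(a,
                    func=_quantile_ureduce_func,
    ...<5 lines>...
                    overwrite_input=overwrite_input,
                    method=method)
    r = func(a, **kwargs)
    result = _quantile(arr,
                       quantiles=q,
    ...<2 lines>...
                       out=out,
                       weights=wgt)
    slices_having_nans = np.isnan(arr[-1, ...])
                                  ~~~^^^^^^^^^
IndexError: index -1 is out of bounds for axis 0 with size 0
```

View pics/w3.png

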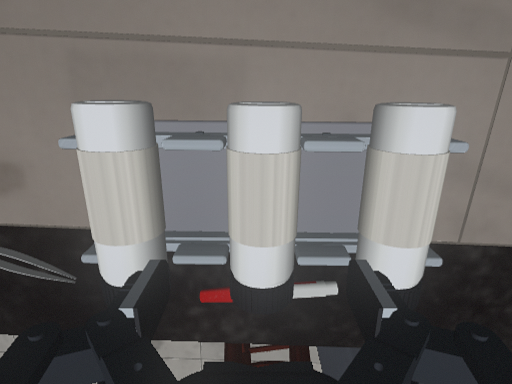

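Right tube is back, fully down (top level at 81 along its length). Middle tube next.

```bash
python3 -c "
from h import *
rel([507.5,310.5,207.5],.037)"
```

```text
t 11.6 shift [ 5.5 -1.  93.8] rot [0.001 0.001 0.005]
```

Request:
send_rows(series=[{"translation":[6,-1,25],"rot":[0,0,0.005]},{"translation":[6,-1,50],"rot":[0,0,0.005]},{"translation":[6,-1,75],"rot":[0,0,0.005]},{"translation":[6,-1,90],"rot":[0,0,0.005]},{"translation":[6,-1,94],"rot":[0,0,0.005]},{"translation":[6,-1,94],"rot":[0,0,0.005]},{"translation":[6,-1,94],"rot":[0,0,0.005]},{"translation":[6,-1,94],"rot":[0,0,0.005]}])

```text
time: 12.27
tcp_pos: [509.3, 309.7, 209.9]
tcp_rot: [-0.001, 1.0, 0.017, 0.002]
force: [1.0, 0.0, -0.2]
opening: 0.997
```

Request:
send_rows(series=[{"translation":[0,0,0],"rot":[0,0,0]},{"translation":[0,0,0],"rot":[0,0,0]},{"translation":[0,0,0],"rot":[0,0,0]},{"translation":[0,0,0],"rot":[0,0,0]},{"translation":[0,0,0],"rot":[0,0,0]},{"translation":[0,0,0],"rot":[0,0,0]},{"translation":[0,0,0],"rot":[0,0,0]},{"translation":[0,0,0],"rot":[0,0,0]}], fingers=0, newtons=100)

```text
time: 12.93
tcp_pos: [508.9, 310.0, 209.5]
tcp_rot: [-0.001, 1.0, 0.017, 0.001]
force: [-0.4, -0.2, 5.8]
opening: 0.567
```

Request:
send_rows(series=[{"translation":[0,0,-8],"rot":[0,0,0]},{"translation":[0,0,-24],"rot":[0,0,0]},{"translation":[0,0,-48],"rot":[0,0,0]},{"translation":[0,0,-75],"rot":[0,0,0]},{"translation":[0,0,-98],"rot":[0,0,0]},{"translation":[0,0,-112],"rot":[0,0,0]},{"translation":[0,0,-118],"rot":[0,0,0]},{"translation":[0,0,-120],"rot":[0,0,0]}])

```text
time: 13.6
tcp_pos: [508.4, 309.7, 328.3]
tcp_rot: [0.0, 1.0, 0.017, 0.0]
force: [0.2, 1.1, -4.5]
opening: 0.562
```

Request:
send_rows(series=[{"translation":[0,0,0],"rot":[0,0.06,0]},{"translation":[0,0,0],"rot":[0,0.14,0]},{"translation":[0,0,0],"rot":[0,0.22,0]},{"translation":[0,0,0],"rot":[0,0.27,0]},{"translation":[0,0,0],"rot":[0,0.3,0]},{"translation":[0,0,0],"rot":[0,0.3,0]},{"translation":[0,0,0],"rot":[0,0.3,0]},{"translation":[0,0,0],"rot":[0,0.3,0]}])

```text
time: 14.27
tcp_pos: [508.2, 309.6, 326.2]
tcp_rot: [-0.002, 0.989, 0.017, 0.147]
force: [0.2, 0.3, -4.5]
opening: 0.561
```

```bash
python3 -c "
from h import *
avg()"
```

```text
t 14.67 pos [508.6 309.7 328. ] tilt [ 0.295  0.01  -0.955] My [-0.31 -0.33 -0.29 -0.28 -0.28 -0.3  -0.31 -0.29] mean [-0.298 -4.283  0.567]
```

Request:
send_rows(series=[{"translation":[0,0,0],"rot":[0,-0.1,0]},{"translation":[0,0,0],"rot":[0,-0.2,0]},{"translation":[0,0,0],"rot":[0,-0.3,0]},{"translation":[0,0,0],"rot":[0,-0.4,0]},{"translation":[0,0,0],"rot":[0,-0.5,0]},{"translation":[0,0,0],"rot":[0,-0.57,0]},{"translation":[0,0,0],"rot":[0,-0.6,0]},{"translation":[0,0,0],"rot":[0,-0.6,0]}])

```text
time: 15.33
tcp_pos: [509.5, 309.7, 327.6]
tcp_rot: [0.003, 0.989, 0.017, -0.149]
force: [-0.8, 0.3, -4.0]
opening: 0.565
```

```bash
python3 -c "
from h import *
avg()"
```

```text
t 15.73 pos [508.3 309.8 328.3] tilt [-0.294 -0.01  -0.956] My [0.39 0.31 0.36 0.33 0.27 0.34 0.37 0.33] mean [ 0.337 -3.822  0.568]
```

The two tubes differ by about 0.23 N·m. Whether the lever effect includes the gripper's own weight is uncertain, which would reverse my first conclusion. A small-tilt test, where the sign flips for a loose ball, settles it.

Request:
send_rows(series=[{"translation":[0,0,0],"rot":[0,0.06,0]},{"translation":[0,0,0],"rot":[0,0.13,0]},{"translation":[0,0,0],"rot":[0,0.19,0]},{"translation":[0,0,0],"rot":[0,0.23,0]},{"translation":[0,0,0],"rot":[0,0.24,0]},{"translation":[0,0,0],"rot":[0,0.24,0]},{"translation":[0,0,0],"rot":[0,0.24,0]},{"translation":[0,0,0],"rot":[0,0.24,0]}])

```text
time: 16.4
tcp_pos: [508.5, 309.7, 327.8]
tcp_rot: [0.001, 0.999, 0.017, -0.031]
force: [-0.7, -0.2, -5.0]
opening: 0.567
```

```bash
python3 -c "
from h import *
avg(6)"
```

```text
t 16.7 pos [508.6 309.7 327.8] tilt [-0.06  -0.002 -0.998] My [0.05 0.09 0.09 0.06 0.17 0.09] mean [ 0.093 -3.944  0.564]
```

Request:
send_rows(series=[{"translation":[0,0,0],"rot":[0,0.03,0]},{"translation":[0,0,0],"rot":[0,0.08,0]},{"translation":[0,0,0],"rot":[0,0.12,0]},{"translation":[0,0,0],"rot":[0,0.12,0]},{"translation":[0,0,0],"rot":[0,0.12,0]},{"translation":[0,0,0],"rot":[0,0.12,0]},{"translation":[0,0,0],"rot":[0,0.12,0]},{"translation":[0,0,0],"rot":[0,0.12,0]}])

```text
time: 17.37
tcp_pos: [508.6, 309.7, 327.8]
tcp_rot: [-0.0, 0.999, 0.017, 0.03]
force: [-0.0, 0.7, -4.3]
opening: 0.562
```

```bash
python3 -c "
from h import *
avg(6)"
```

```text
t 17.67 pos [508.5 309.7 327.9] tilt [ 0.06   0.002 -0.998] My [-0.   -0.05 -0.03 -0.04 -0.   -0.02] mean [-0.026 -4.115  0.567]
```

The middle tube is silent: its moment stays proportional to tilt, k ≈ 1.0 N·m/rad, so the gripper is in it. Against that slope the right tube shows a ~0.2 N·m ball shift. I'll put the middle tube back and retest the right one.

Request:
send_rows(series=[{"translation":[0,0,0],"rot":[0,-0.03,0]},{"translation":[0,0,0],"rot":[0,-0.06,0]},{"translation":[0,0,0],"rot":[0,-0.06,0]},{"translation":[0,0,0],"rot":[0,-0.06,0]},{"translation":[0,0,0],"rot":[0,-0.06,0]},{"translation":[0,0,0],"rot":[0,-0.06,0]},{"translation":[0,0,0],"rot":[0,-0.06,0]},{"translation":[0,0,0],"rot":[0,-0.06,0]}])

```text
time: 18.33
tcp_pos: [508.4, 309.8, 328.0]
tcp_rot: [0.0, 1.0, 0.017, 0.0]
force: [0.3, -0.4, -3.9]
opening: 0.565
```

Request:
send_rows(series=[{"translation":[0,0,20],"rot":[0,0,0]},{"translation":[0,0,48],"rot":[0,0,0]},{"translation":[0,0,76],"rot":[0,0,0]},{"translation":[0,0,96],"rot":[0,0,0]},{"translation":[0,0,108],"rot":[0,0,0]},{"translation":[0,0,114],"rot":[0,0,0]},{"translation":[0,0,118],"rot":[0,0,0]},{"translation":[0,0,119],"rot":[0,0,0]}])

```text
time: 19.0
tcp_pos: [509.0, 310.0, 209.9]
tcp_rot: [-0.0, 1.0, 0.017, 0.001]
force: [-0.3, 0.2, -3.6]
opening: 0.562
```

Request:
send_rows(series=[{"translation":[0,0,0],"rot":[0,0,0]},{"translation":[0,0,0],"rot":[0,0,0]},{"translation":[0,0,0],"rot":[0,0,0]},{"translation":[0,0,0],"rot":[0,0,0]},{"translation":[0,0,0],"rot":[0,0,0]},{"translation":[0,0,0],"rot":[0,0,0]},{"translation":[0,0,0],"rot":[0,0,0]},{"translation":[0,0,0],"rot":[0,0,0]}], fingers=1)

```text
time: 19.67
tcp_pos: [508.5, 309.7, 209.0]
tcp_rot: [0.0, 1.0, 0.017, 0.0]
force: [-0.1, 0.5, -0.1]
opening: 1.004
```

Request:
send_rows(series=[{"translation":[0,0,-20],"rot":[0,0,0]},{"translation":[0,0,-50],"rot":[0,0,0]},{"translation":[0,0,-85],"rot":[0,0,0]},{"translation":[0,10,-95],"rot":[0,0,0]},{"translation":[1,40,-95],"rot":[0,0,0]},{"translation":[2,75,-95],"rot":[0,0,0]},{"translation":[2,99,-95],"rot":[0,0,0]},{"translation":[2,99,-95],"rot":[0,0,0]}])

```text
time: 20.33
tcp_pos: [514.1, 207.1, 303.8]
tcp_rot: [0.001, 1.0, 0.015, -0.0]
force: [0.2, -0.4, -0.1]
opening: 1.002
```

```bash
python3 - <<'E'
from h import *
w=cap('wrist','w4.png'); P=cloud(w)
for y in (210,310):
    Q=P[(P[:,2]>62)&(P[:,2]<95)&(abs(P[:,1]-y)<45)&(abs(P[:,0]-505)<110)]
    print(y,len(Q),cv2.minAreaRect(Q[:,:2].astype(np.float32)))
    for lo in (440,480,520,560): print(lo, np.percentile(Q[abs(Q[:,0]-lo)<12][:,2],95).round(1),end=' ')
    print()
rel([511,211,207.5],.04)
E
```

```text
210 13374 ((508.24981689453125, 210.84280395507812), (150.40919494628906, 49.955204010009766), 2.19870662689209)
440 81.1 480 80.7 520 81.7 560 81.1 
310 11747 ((506.9327392578125, 308.5771789550781), (146.6644744873047, 49.13764190673828), 0.8642790913581848)
440 79.9 480 81.0 520 81.6 560 80.8 
t 20.3833 shift [-2.9 -2.4 96.3] rot [ 0.     0.    -0.009]
```

Request:
send_rows(series=[{"translation":[-3,-1,25],"rot":[0,0,-0.007]},{"translation":[-3,-1,50],"rot":[0,0,-0.007]},{"translation":[-3,-1,75],"rot":[0,0,-0.007]},{"translation":[-3,-1,90],"rot":[0,0,-0.007]},{"translation":[-3,-1,96],"rot":[0,0,-0.007]},{"translation":[-3,-1,96],"rot":[0,0,-0.007]},{"translation":[-3,-1,96],"rot":[0,0,-0.007]},{"translation":[-3,-1,96],"rot":[0,0,-0.007]}])

```text
time: 21.05
tcp_pos: [511.5, 212.3, 209.6]
tcp_rot: [-0.0, 1.0, 0.021, 0.001]
force: [0.3, 0.2, -1.1]
opening: 1.004
```

Request:
send_rows(series=[{"translation":[0,0,0],"rot":[0,0,0]},{"translation":[0,0,0],"rot":[0,0,0]},{"translation":[0,0,0],"rot":[0,0,0]},{"translation":[0,0,0],"rot":[0,0,0]},{"translation":[0,0,0],"rot":[0,0,0]},{"translation":[0,0,0],"rot":[0,0,0]},{"translation":[0,0,0],"rot":[0,0,0]},{"translation":[0,0,0],"rot":[0,0,0]}], fingers=0, newtons=100)

```text
time: 21.72
tcp_pos: [511.4, 211.9, 209.5]
tcp_rot: [-0.0, 1.0, 0.021, 0.001]
force: [-1.5, -0.2, 5.8]
opening: 0.56
```

Request:
send_rows(series=[{"translation":[0,0,-8],"rot":[0,0,0]},{"translation":[0,0,-24],"rot":[0,0,0]},{"translation":[0,0,-48],"rot":[0,0,0]},{"translation":[0,0,-75],"rot":[0,0,0]},{"translation":[0,0,-98],"rot":[0,0,0]},{"translation":[0,0,-112],"rot":[0,0,0]},{"translation":[0,0,-118],"rot":[0,0,0]},{"translation":[0,0,-120],"rot":[0,0,0]}])

```text
time: 22.38
tcp_pos: [510.8, 211.8, 328.5]
tcp_rot: [-0.0, 1.0, 0.021, 0.0]
force: [-0.6, 0.9, -3.9]
opening: 0.563
```

Request:
send_rows(series=[{"translation":[0,0,0],"rot":[0,0.03,0]},{"translation":[0,0,0],"rot":[0,0.07,0]},{"translation":[0,0,0],"rot":[0,0.08,0]},{"translation":[0,0,0],"rot":[0,0.08,0]},{"translation":[0,0,0],"rot":[0,0.08,0]},{"translation":[0,0,0],"rot":[0,0.08,0]},{"translation":[0,0,0],"rot":[0,0.08,0]},{"translation":[0,0,0],"rot":[0,0.08,0]}])

```text
time: 23.05
tcp_pos: [511.0, 211.8, 327.8]
tcp_rot: [-0.001, 0.999, 0.021, 0.04]
force: [0.2, -0.6, -4.0]
opening: 0.568
```

```bash
python3 -c "
from h import *
avg(8)"
```

```text
t 23.45 pos [510.9 211.8 328. ] tilt [ 0.08   0.003 -0.997] My [-0.06 -0.02 -0.12 -0.03  0.01  0.03  0.01  0.02] mean [-0.019 -4.003  0.565]
```

Request:
send_rows(series=[{"translation":[0,0,0],"rot":[0,-0.04,0]},{"translation":[0,0,0],"rot":[0,-0.1,0]},{"translation":[0,0,0],"rot":[0,-0.16,0]},{"translation":[0,0,0],"rot":[0,-0.16,0]},{"translation":[0,0,0],"rot":[0,-0.16,0]},{"translation":[0,0,0],"rot":[0,-0.16,0]},{"translation":[0,0,0],"rot":[0,-0.16,0]},{"translation":[0,0,0],"rot":[0,-0.16,0]}])

```text
time: 24.12
tcp_pos: [510.7, 211.8, 328.1]
tcp_rot: [0.001, 0.999, 0.021, -0.039]
force: [0.6, 0.4, -3.8]
opening: 0.568
```

```bash
python3 -c "
from h import *
avg(14)"
```

```text
t 24.82 pos [510.8 211.8 327.9] tilt [-0.08  -0.003 -0.997] My [ 0.12  0.13  0.08  0.14  0.06  0.05  0.06  0.04 -0.02  0.05 -0.02  0.
 -0.02  0.01] mean [ 0.049 -3.981  0.566]
```

Now the moment at each small tilt drifts over about 0.5 s as the ball rolls (+0.13 → −0.01 at −tilt, −0.06 → +0.02 at +tilt). It ends opposite to the silent tube's sign, so the right tube is the rattler. Level it and carry it to the dish.

Request:
send_rows(series=[{"translation":[0,0,0],"rot":[0,0.02,0]},{"translation":[0,0,0],"rot":[0,0.05,0]},{"translation":[0,0,0],"rot":[0,0.07,0]},{"translation":[0,0,0],"rot":[0,0.08,0]},{"translation":[0,0,0],"rot":[0,0.08,0]},{"translation":[0,0,0],"rot":[0,0.08,0]},{"translation":[0,0,0],"rot":[0,0.08,0]},{"translation":[0,0,0],"rot":[0,0.08,0]}])

```text
time: 25.48
tcp_pos: [510.9, 211.8, 327.9]
tcp_rot: [0.0, 1.0, 0.021, -0.0]
force: [0.3, -0.9, -3.4]
opening: 0.57
```

```bash
python3 -c "
from h import *
rel([488,-14,310],.04)"
```

```text
t 25.4833 shift [-32.3 224.6  18. ] rot [0.    0.    0.002]
```

Request:
send_rows(series=[{"translation":[-1,4,0],"rot":[0,0,0]},{"translation":[-2,12,0],"rot":[0,0,0]},{"translation":[-4,26,0],"rot":[0,0,0]},{"translation":[-7,46,0],"rot":[0,0,0]},{"translation":[-10,68,0],"rot":[0,0,0]},{"translation":[-13,90,0],"rot":[0,0,0]},{"translation":[-16,112,0],"rot":[0,0,0]},{"translation":[-19,134,0],"rot":[0,0,0]}])

```text
time: 26.15
tcp_pos: [496.9, 74.9, 328.1]
tcp_rot: [0.0, 1.0, 0.021, 0.0]
force: [0.1, -0.8, -4.0]
opening: 0.567
```

Request:
send_rows(series=[{"translation":[-3,22,0],"rot":[0,0,0]},{"translation":[-6,42,0],"rot":[0,0,0]},{"translation":[-9,60,2],"rot":[0,0,0]},{"translation":[-11,74,6],"rot":[0,0,0]},{"translation":[-13,84,10],"rot":[0,0,0]},{"translation":[-13,89,14],"rot":[0,0,0]},{"translation":[-13,91,17],"rot":[0,0,0]},{"translation":[-13,91,18],"rot":[0,0,0]}])

```text
time: 26.82
tcp_pos: [488.0, -14.7, 309.2]
tcp_rot: [-0.0, 1.0, 0.021, -0.001]
force: [-0.8, 0.3, -3.6]
opening: 0.567
```

```bash
python3 - <<'E'
from h import *
w=cap('wrist'); t=cap('top'); s=cap('scene')
im=np.hstack([w['image'],s['image']])[:,:,::-1]; cv2.imwrite('pics/w5.png',cv2.resize(im,(800,300)))
for n,c in (('w',w),('t',t)):
    hsv=cv2.cvtColor(c['image'],cv2.COLOR_RGB2HSV); D=cloud(c,cv2.inRange(hsv,(30,80,80),(75,255,255))>0)
    D=D[(abs(D[:,0]-486)<120)&(abs(D[:,1]+15)<120)&(D[:,2]<40)]
    print(n,'dish',len(D),D.min(0).round(),D.max(0).round(),cv2.minAreaRect(D[:,:2].astype(np.float32)))
    P=cloud(c); Q=P[(P[:,2]>130)&(P[:,2]<200)&(abs(P[:,1]+14)<40)&(abs(P[:,0]-486)<110)]
    print('tube',cv2.minAreaRect(Q[:,:2].astype(np.float32)))
    for lo in (430,460,490,520,550):
        q=Q[abs(Q[:,0]-lo)<8][:,2]
        if len(q)>10: print(lo,np.percentile(q,95).round(1),end=' ')
    print()
rel([488,-14,289],.04); hold()
E
```

```text
w dish 54 [548. -32.   6.] [551. -13.  11.] ((549.3641967773438, -22.663841247558594), (2.929617404937744, 18.53388214111328), 0.33048149943351746)
tube ((504.5572814941406, -13.603740692138672), (110.546875, 80.3709945678711), 1.5663238763809204)
460 180.5 490 192.5 520 181.2 550 179.9 
t dish 628 [424. -28.  -3.] [546.  35.  12.] ((483.97454833984375, 3.728860855102539), (121.95919036865234, 59.326080322265625), 2.943305730819702)
tube ((483.44866943359375, -2.8885345458984375), (54.657501220703125, 152.7058868408203), 84.79352569580078)
430 181.0 460 180.8 490 197.0 520 181.5 550 180.1 
t 26.9667 shift [-0.4  0.2 20.9] rot [-0.     0.     0.003]
t 26.97 pos [488.4 -13.8 309.9] pitch axis z [-0.  0. -1.] op 0.565 F [ 0.63 -0.73 -4.74] M [ 0.003  0.099 -0.04 ] Mtool_y TCP -0.099 grasp -0.192
```

View pics/w5.png

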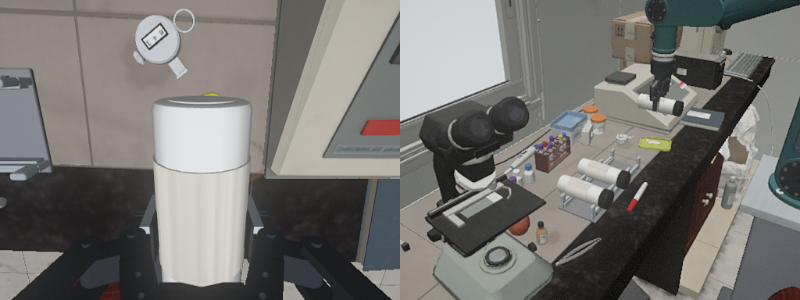

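Request:
send_rows(series=[{"translation":[1,-1,2],"rot":[0,0,0]},{"translation":[1,-1,6],"rot":[0,0,0]},{"translation":[1,-1,10],"rot":[0,0,0]},{"translation":[1,-1,14],"rot":[0,0,0]},{"translation":[1,-1,17],"rot":[0,0,0]},{"translation":[1,-1,19],"rot":[0,0,0]},{"translation":[1,-1,20],"rot":[0,0,0]},{"translation":[1,-1,20],"rot":[0,0,0]}])

```text
time: 27.63
tcp_pos: [489.2, -13.3, 289.6]
tcp_rot: [0.0, 1.0, 0.021, -0.0]
force: [-0.4, -0.5, -3.7]
opening: 0.571
```

Request:
send_rows(series=[{"translation":[0,0,0],"rot":[0,0,0]},{"translation":[0,0,0],"rot":[0,0,0]},{"translation":[0,0,0],"rot":[0,0,0]},{"translation":[0,0,0],"rot":[0,0,0]},{"translation":[0,0,0],"rot":[0,0,0]},{"translation":[0,0,0],"rot":[0,0,0]},{"translation":[0,0,0],"rot":[0,0,0]},{"translation":[0,0,0],"rot":[0,0,0]}])

```text
time: 28.3
tcp_pos: [489.3, -13.3, 290.0]
tcp_rot: [0.0, 1.0, 0.021, 0.0]
force: [0.2, -0.5, -3.9]
opening: 0.567
```

```bash
python3 - <<'E'
from h import *
avg(6); w=cap('wrist'); t=cap('top')
for n,c in (('w',w),('t',t)):
    P=cloud(c); Q=P[(P[:,2]>120)&(P[:,2]<164)&(abs(P[:,1]+13)<26)&(abs(P[:,0]-486)<90)]
    print(n,Q[:,0].min(),Q[:,0].max(),[float(np.percentile(Q[abs(Q[:,0]-x)<8][:,2],95).round(1)) for x in (430,460,520,545) if (abs(Q[:,0]-x)<8).sum()>10])
    P=P[(P[:,2]>62)&(P[:,2]<95)&(abs(P[:,0]-503)<85)]
    for y in (310,408):
        Q=P[abs(P[:,1]-y)<40]
        if len(Q)>200: print(y,cv2.minAreaRect(Q[:,:2].astype(np.float32)),np.percentile(Q[:,2],98))
for x in ['tally_counter','marker_pen','timer','specimen_cup_a']:
    for d in optics.cut_out(x,'top')[:2]: print(x,round(d['conf'],2),np.median(cloud(t,d['mask']),0).round())
s=observe(); print(s['joint_velocities'].round(3), s['tcp_pos'])
r.sign_off()
E
```

```text
t 28.6 pos [489.3 -13.3 290. ] tilt [ 0. -0. -1.] My [-0.13 -0.13 -0.11 -0.13 -0.08 -0.11] mean [-0.117 -3.854  0.566]
w 450.24710667533924 561.7332807946663 [156.6, 162.1, 161.0]
t 408.44544913046445 558.7962506759828 [162.1, 161.8, 162.0, 161.3]
310 ((502.86767578125, 309.1243591308594), (151.05628967285156, 49.98876190185547), 1.136682391166687) 82.33348809504174
408 ((498.22259521484375, 407.41790771484375), (149.88148498535156, 49.2740592956543), 1.1461580991744995) 81.95662756944252
tally_counter 0.69 [592.  31.  23.]
marker_pen 0.75 [398. 296.  14.]
timer 0.57 [692. 102.  62.]
specimen_cup_a 0.69 [706.  16.  64.]
specimen_cup_a 0.62 [775. -38.  64.]
[ 0.002 -0.001 -0.001 -0.    -0.001 -0.   ] [489.26791953 -13.3118195  289.99691002]
the job is handed in; nothing more can be done
```

The rattling tube is the one from the right notch. The arm now holds it still and level over the middle of the lime-green dish, about 92 mm above the rim. I handed the job in at 28.6 s of the 64 s allowed.

- **Finding the tube:** I misread the right tube's first test as silent and laid it back fully down. The wrist moment turned out to include the gripper's own weight.
    - **Middle tube:** its moment stayed proportional to tilt, so it is silent. It went back in its notch, lying level and fully down.
    - **Right tube, retested:** at ±0.08 rad the moment drifted as the ball rolled, ending about 0.19 N·m from the packed-tube value. You gave 0.2 N·m for a loose ball.
    - **Left tube:** I never lifted it, because only one tube is loose and the right one was clearly it.
- **Last checks:** the tube top reads 161–162 mm along its length, apart from one 156.6 mm wrist-camera reading. Joint speeds are about zero and the grip opening is steady. The bystanders' positions agree with the start to about 3 mm.
- **Disagreements:**
    - One reading in the right tube's first test spiked to 2.7 N·m. It may have been the ball's knock or a sensor glitch.
    - The wrist and top cameras differ by 1–3 mm on where the tubes lie, so centring over the dish is good to about 3 mm.

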